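# Lay the tall bottle down on its sloped rest

## Robot

A 6-joint arm with a two-finger parallel gripper is mounted at the origin on the work surface. World frame = base frame: x ahead of the robot, y to its left, z up, the work surface at z = 0. Lengths are in m, angles in rad, forces in N, time in s.
With the tool pointing down it reaches from about 0.3 to 0.75 m from the base axis. Payload 8.5 kg.
Tool frame: the origin (TCP) lies midway between the tips of the shut fingers; the grasp point (between the pads) lies 19 mm behind it; y points along the fingers, z is the direction in which the jaws open and shut, and the axes are right-handed (so a half turn about y gives the same grasp; the last joint's range is limited). The gripper opens to 88 mm and grips with 3 to 60 N. Pads are 18 mm wide; open, the fingers measure 123 mm over their backs; the gripper's body (75 mm by 187 mm) begins 45 mm behind the grasp point.
Start: joints at [0.919, 0.381, 1.297, -0, 1.464, -0.215], TCP at [0.233, 0.498, 0.239] pointing down, gripper open.
Joint ranges: [-3.11, 3.11], [-0.89, 2.33], [0.22, 2.48], [-1.42, 4.56], [0.17, 2.85], [-2.88, 2.88]. Speed limits (rad/s): [2.39, 2.39, 3.14, 3.14, 3.14, 3.14].

## Interface

Orientations are given as a 3x3 rotation matrix whose columns are the frame's x, y, z axes.
In Python, from station import env, eyes, spot_in gives the robot as it stands. Calls block until the motion is done:
- env.movep(position, orientation): joint-space move of the TCP to a pose.
- env.move_l(position, ori=None, speed=0.15, max_force=None): straight line of the TCP; ori=None keeps the orientation; speed is the mean speed in m/s. With max_force (N) it stops when the force on the tool has changed by that much, and returns True; else False.
- env.movej(angles): joint-space move.
- env.open_gripper() and env.close(grip_force=None): open the fingers fully, or close them until they stop; grip_force is the grip in N (None keeps the last).
- env.wait(seconds).
- env.inverse_kinematics(position, orientation): joint angles nearest the present ones, or None.
- eyes.grab_frame(name): name is "side" or "top"; returns a dict with "image" (384x512x3 uint8, red, green, blue), "z_map" (384x512 float32, m along the optical axis (not along the pixel's ray), 0 where there is no reading), "fx", "fy", "cx", "cy" (pixels), "extrinsics" (4x4, takes a point from camera to world coordinates). Camera axes: x right, y down, z forward; pixel columns grow to the right and rows downward; lengths in m; the calibration is good to about 2 mm. A picture is of the moment at which its call begins.
A pose or a line that the arm cannot do raises env.PlanningError and nothing moves.
- env.hand_in(): hands the job in, once; it reports no verdict.
Trained networks look in the newest picture that a camera, given by its name, has taken for a name from the list of things; names that differ only in an ending like _2 or _b are one class to them, and where a whole thing is asked for, a point or a joint stands for the part that bears it (a point fixed in the world has none). Each returns a list of dicts, best first, with "conf" (0 to 1); they miss things now and then, are a little off and sometimes report something else, mostly with a low value. They report only what shows in the picture. A call takes as long as a camera call. They do not tell look-alikes from the thing itself.
- spot_in(camera, thing): "point" ([row, column] in pixels, amid what is visible of it).
Readings, each from a call of its own:
- env.get_time(): time.
- env.get_qpos(): joint angles.
- env.get_joint_vel(): joint speeds.
- env.get_joint_torque(): joint torques, N m.
- env.get_position(): TCP position.
- env.get_eef_rot(): TCP orientation.
- env.get_wrist_force(): force on the tool from outside, world axes, zero at the start.
- env.get_wrist_torque(): the same for the moment, N m.
- env.get_width(): finger opening in m.
Only numpy, scipy, OpenCV 4.12 (cv2) and the standard library are available. Lean on these libraries where they do the work, as an engineer would, in place of code of your own. Each camera call takes 0.05 s, during which the arm holds its last target.

## Task

Clearing up after the demonstration: tip the tall square blue-capped bottle over, away from the orange heel bar, so that it ends lying on its side along the wooden sloped rest, foot on the table and cap pointing up the slope. Let it down gently with a finger on the side it falls towards all the way to the rest, instead of letting it drop; it must pivot on its foot without being lifted, carried away or squeezed hard. Leave everything else on the table where it is.

Things in the scene. Friction and masses are not known exactly. Their poses are not given: they have to be found in the camera images.
- bottle: Loose tall bottle, white, green band, blue cap, 0.15 to 0.3 kg, upright at the start. Body 62 x 62 x 145 mm, shoulder narrowing to 30 mm at 157 mm, round neck 28 mm across up to 178 mm, cap 34 mm across up to 206 mm. Balances at about 21 degrees of tilt, falls by itself beyond. Origin: centre of underside; z up to the cap, x away from the slope to the heel bar (it must fall to its own -x).
- bottle_neck (a point): Point on the bottle's axis in the middle of the neck, 168 mm above the underside; axes as the bottle's. Once the bottle lies on the slope, neck and cap overhang its high end, with about 70 mm free height below the neck.
- bottle_toe (a point): Middle of the bottle's lower edge nearest the slope, on which it pivots: 31 mm from the bottle's origin along its -x; axes as the bottle's (the edge runs along y). At the start 3 to 8 mm from the slope's low edge.
- bottle_cap (a point): Centre of the top of the cap, 206 mm above the underside; axes as the bottle's. With the bottle lying it is at about x = -176 mm, z = 97 mm in the rest's frame.
- rest: Fixed wooden rest. Origin on the table at the middle of the slope's low edge; z up. A plain board 108 mm wide, 125 mm long rises from there at 20 degrees towards the rest's -x (roughly to the robot's right). On the +x side two rails 8 mm high at y = +-50 mm and the heel bar frame the bare table where the bottle stands. The lying bottle's z axis is 70 degrees from vertical.
- rest_high (a point): Middle of the upper edge of the slope's high end: x = -117 mm, z = 43 mm in the rest's frame. Beyond it the table is open.
- rest_heel (a point): Middle of the top of the orange heel bar behind the standing bottle's foot: x = 86 mm, z = 14 mm in the rest's frame; the bar is 10 mm thick, 108 mm long, fixed.
- red_bottle: Bystander, to be left alone: tall round clear bottle with a red cap, 64 mm across, 190 mm tall, loose. Origin: centre of the underside.
- salt_jar: Bystander, to be left alone: white jar with a red lid, 52 mm across, 85 mm tall, loose. Origin: centre of the underside.
- powder_jar: Bystander, to be left alone: clear jar with a white lid, 48 mm across, 70 mm tall, loose. Origin: centre of the underside.
- flask: Bystander, to be left alone: conical glass flask, 76 mm across the foot, 120 mm tall, loose. Origin: centre of the underside.
- cup: Bystander, to be left alone: white paper cup, 76 mm across, 95 mm tall, loose. Origin: centre of the underside.
- pan: Bystander, to be left alone: green pan with two ear handles, 170 mm across, 70 mm tall, loose. Origin: centre of the underside.
Things that resemble listed ones, but are neither listed nor needed, are in the scene too. What is shaped like the bottle but purple is not meant.

How it is judged:
By the outcome, as a careful person would: the job done as asked, in the order asked, and still so for the second after the job is handed in, with the robot touching nothing.
It also fails if it takes over 51 s, if anything falls off the work surface, if the arm or the gripper's body presses on something with over 40 N, if the wrist force passes 120 N, or if a joint passes its speed limit or range.

## Working session

There is one attempt and no reset: what is moved stays moved. The work goes in short steps, each a Python script; the robot and the scene stay as the last script left them, time stands still between calls to the robot, and variables do not carry over. Pictures are saved under pics/ and viewed, and the job is handed in when it is done.

```bash
mkdir -p pics; ls; cat > h.py <<'E'
import numpy as np, cv2
from station import env, eyes, spot_in
def grab(n,fn=None):
    f=eyes.grab_frame(n)
    if fn: cv2.imwrite('pics/'+fn,cv2.cvtColor(f['image'],cv2.COLOR_RGB2BGR))
    return f
def cloud(f):
    z=f['z_map'];v,u=np.mgrid[:z.shape[0],:z.shape[1]]
    P=np.stack([(u-f['cx'])/f['fx']*z,(v-f['cy'])/f['fy']*z,z],-1)
    W=P@f['extrinsics'][:3,:3].T+f['extrinsics'][:3,3]
    W[z==0]=np.nan
    return W
def proj(f,p):
    T=np.linalg.inv(f['extrinsics']);c=T[:3,:3]@np.array(p)+T[:3,3]
    return c[0]/c[2]*f['fx']+f['cx'],c[1]/c[2]*f['fy']+f['cy']
E
python3 - <<'E'
from h import *
for n in ('side','top'):
    f=grab(n,n+'0.png');W=cloud(f)
    print(n,f['extrinsics'].round(3).tolist())
    for t in ('bottle','bottle_cap','rest','rest_high','rest_heel','red_bottle','salt_jar','powder_jar','flask','cup','pan'):
        for d in spot_in(n,t)[:3]:
            r,c=map(int,d['point']);print(t,r,c,round(d['conf'],2),W[r,c].round(3))
print(env.get_time(),env.get_wrist_force())
E
```

```text
pics
side [[0.834, -0.389, 0.392, 0.169], [-0.552, -0.581, 0.598, -0.636], [-0.004, -0.715, -0.699, 0.89], [0.0, 0.0, 0.0, 1.0]]
bottle 186 242 0.74 [0.541 0.051 0.127]
bottle 171 276 0.63 [0.675 0.057 0.118]
bottle_cap 185 241 0.67 [0.537 0.05  0.134]
bottle_cap 171 274 0.63 [0.674 0.067 0.112]
bottle_cap 223 250 0.5 [ 0.527 -0.012  0.02 ]
rest 223 252 0.57 [ 0.531 -0.019  0.025]
rest 144 205 0.41 [0.552 0.331 0.108]
rest_high 222 252 0.78 [ 0.536 -0.011  0.018]
rest_heel 224 250 0.96 [ 0.524 -0.017  0.022]
red_bottle 147 206 0.61 [0.554 0.333 0.091]
salt_jar 320 288 0.68 [ 0.42  -0.357  0.079]
powder_jar 300 314 0.77 [ 0.508 -0.349  0.071]
flask 161 185 0.88 [0.47  0.345 0.056]
cup 145 228 0.8 [0.638 0.319 0.074]
pan 289 371 0.68 [ 0.688 -0.388  0.004]
pan 186 243 0.53 [0.545 0.051 0.125]
pan 225 251 0.49 [ 0.523 -0.026  0.027]
top [[0.042, -0.979, 0.198, 0.296], [-0.999, -0.042, 0.004, -0.032], [0.004, -0.198, -0.98, 1.525], [0.0, 0.0, 0.0, 1.0]]
bottle 199 212 0.97 [0.541 0.085 0.187]
bottle 157 221 0.6 [0.675 0.069 0.145]
bottle_cap 198 217 0.81 [0.543 0.07  0.192]
bottle_cap 154 219 0.78 [0.681 0.075 0.154]
rest 212 248 0.82 [ 0.534 -0.016  0.024]
rest_high 216 247 0.7 [ 0.523 -0.013  0.018]
rest_heel 213 247 0.85 [ 0.531 -0.013  0.026]
rest_heel 196 120 0.67 [0.548 0.357 0.135]
red_bottle 194 122 0.56 [0.554 0.351 0.137]
salt_jar 248 353 0.78 [ 0.431 -0.333  0.081]
powder_jar 222 351 0.47 [ 0.51  -0.329  0.068]
powder_jar 201 217 0.44 [0.542 0.073 0.155]
flask 223 124 0.64 [0.477 0.353 0.079]
flask 213 248 0.51 [ 0.531 -0.016  0.024]
cup 165 128 0.64 [0.674 0.377 0.007]
pan 169 368 0.86 [ 0.696 -0.399 -0.003]
1.2 [ 0.03274733  0.15236241 -0.30535774]
```

```bash
python3 - <<'E'
import cv2
a=cv2.imread('pics/side0.png');b=cv2.imread('pics/top0.png')
cv2.imwrite('pics/s1.png',cv2.resize(a[110:270,150:350],None,fx=4,fy=3.75,interpolation=2)[:600])
cv2.imwrite('pics/t1.png',cv2.resize(b[120:270,150:350],None,fx=4,fy=4,interpolation=2))
E
```

```text
(no output)
```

View pics/side0.png

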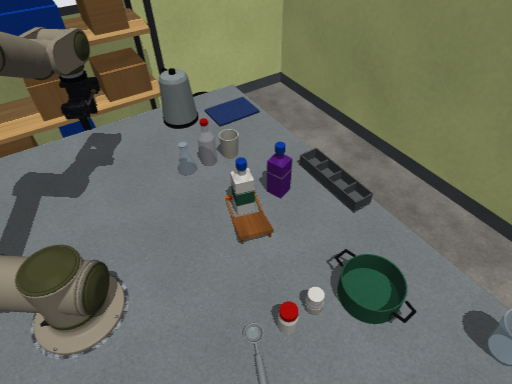

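View pics/s1.png

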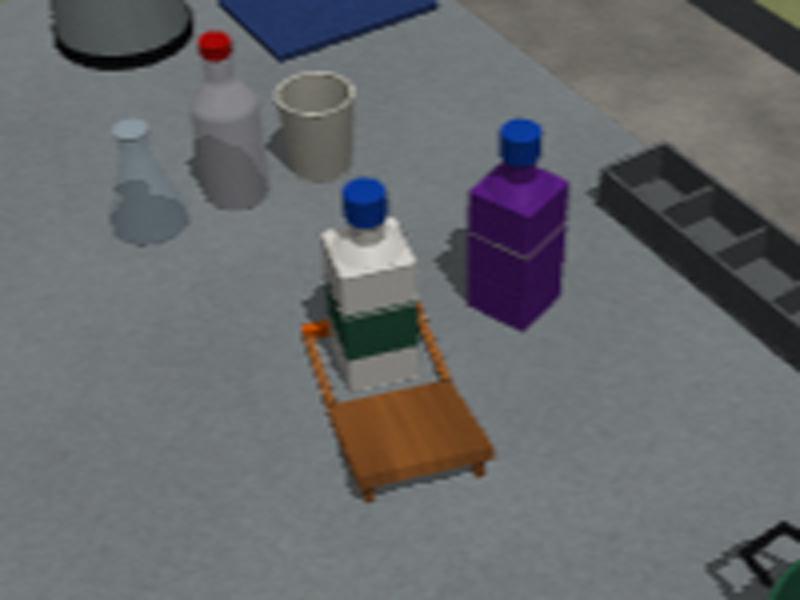

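View pics/t1.png

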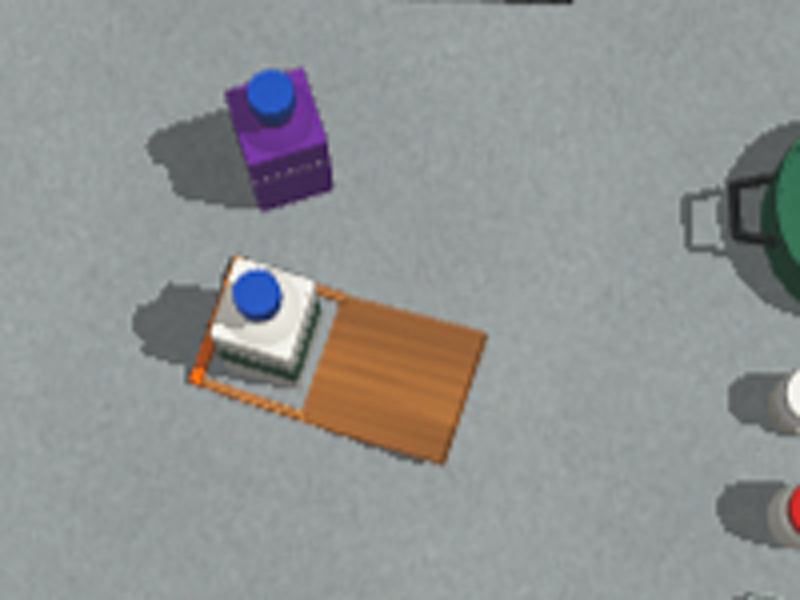

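```bash
python3 - <<'E'
from h import *
f=grab('top');W=cloud(f);I=f['image'];hsv=cv2.cvtColor(I,cv2.COLOR_RGB2HSV)
s=grab('side');Ws=cloud(s);hs=cv2.cvtColor(s['image'],cv2.COLOR_RGB2HSV)
# rest wood
for nm,W_,h in (('top',W,hsv),('side',Ws,hs)):
    box=(abs(W_[...,0]-.54)<.12)&(W_[...,1]<.15)&(W_[...,1]>-.15)&(W_[...,2]<.08)
    m=(h[...,0]<16)&(h[...,1]>120)&box
    n,l,st,c=cv2.connectedComponentsWithStats(m.astype('u1') if False else m.astype(np.uint8))
    P=W_[m];P=P[~np.isnan(P).any(1)]
    print(nm,len(P),P.min(0).round(3),P.max(0).round(3))
    Q=P[P[:,2]>-.01]
    # slope plane fit robust
    import numpy.linalg as la
    sel=P[(P[:,1]<0.02)]
    for k in range(5):
        A=np.c_[sel[:,:2],np.ones(len(sel))];x=la.lstsq(A,sel[:,2],rcond=None)[0];r=sel[:,2]-A@x;sel=sel[abs(r)<.004+ .01*(k<2)]
    g=x[:2];print('plane',x.round(4),np.degrees(np.arctan(la.norm(g))),'updir',np.degrees(np.arctan2(g[1],g[0])),len(sel))
    rect=cv2.minAreaRect(P[:,:2].astype(np.float32));print('rect',rect)
    print(cv2.boxPoints(rect).round(4).tolist())
    # cap
    mb=(h[...,0]>105)&(h[...,0]<130)&(h[...,1]>150)&(abs(W_[...,0]-.54)<.06)&(abs(W_[...,1]-.06)<.08)
    C=W_[mb];print('cap',len(C),np.nanmedian(C,0).round(4),np.nanmax(C,0).round(4),np.nanmin(C,0).round(4))
    T=C[C[:,2]>.2];print('captop',len(T),T.mean(0).round(4) if len(T) else '')
    mw=(h[...,1]<60)&(h[...,2]>110)&(abs(W_[...,0]-.54)<.06)&(abs(W_[...,1]-.06)<.08)&(W_[...,2]>.05)
    B=W_[mw];print('white',len(B));
    S=B[(B[:,2]>.138)&(B[:,2]<.16)]; 
    if len(S)>20: print('shoulder',cv2.minAreaRect(S[:,:2].astype(np.float32)),S.mean(0))
# gripper pts
m=(Ws[...,2]>.2)&(Ws[...,2]<.6)&(abs(Ws[...,0]-.233)<.15)&(abs(Ws[...,1]-.498)<.15)
P=Ws[m]
R=env.get_eef_rot();print(R.round(3),env.get_position())
L=(P-env.get_position())@R
for a in np.arange(-.3,.02,.02):
    q=L[(L[:,1]>=a)&(L[:,1]<a+.02)]
    if len(q): print(round(a,2),len(q),q.min(0).round(3),q.max(0).round(3))
cv2.imwrite('pics/g.png',cv2.resize(cv2.cvtColor(s['image'],4)[40:150,20:150],None,fx=5,fy=5,interpolation=2))
cv2.imwrite('pics/top1.png',cv2.cvtColor(I,4))
E
```

```text
top 1384 [ 0.462 -0.087 -0.008] [0.611 0.146 0.049]
plane [-0.1054 -0.3325  0.0724] 19.229530009289558 updir -107.59441611060747 775
rect ((0.5416625738143921, 0.029247500002384186), (0.2122429758310318, 0.10671365261077881), 73.63832092285156)
[[0.46059998869895935, -0.057500001043081284], [0.5630000233650208, -0.08760000020265579], [0.6227999925613403, 0.11599999666213989], [0.5203999876976013, 0.1460999995470047]]
cap 110 [0.5543 0.0787 0.2048] [0.5697 0.0955 0.2118] [0.54   0.0643 0.1835]
captop 101 [0.5547 0.0793 0.2054]
white 378
shoulder ((0.5564983487129211, 0.07916907221078873), (0.06091732904314995, 0.062493350356817245), 75.23248291015625) [0.55080678 0.07679545 0.1468179 ]
side 914 [ 0.461 -0.089 -0.003] [0.624 0.149 0.045]
plane [-0.1019 -0.3379  0.0699] 19.439539896601236 updir -106.7751002219205 593
rect ((0.5476329326629639, 0.03042091429233551), (0.22527652978897095, 0.11768683046102524), 72.80586242675781)
[[0.45809999108314514, -0.05979999899864197], [0.5705000162124634, -0.09459999948740005], [0.6370999813079834, 0.12060000002384186], [0.5246999859809875, 0.155399
[... 575 characters left out ...]
 -0.24  -0.17 ] [ 0.071 -0.22   0.028]
-0.22 101 [-0.045 -0.22  -0.14 ] [ 0.065 -0.204  0.017]
-0.2 71 [-0.017 -0.193 -0.043] [ 0.04  -0.18   0.004]
-0.18 167 [-0.036 -0.18  -0.041] [ 0.037 -0.16   0.026]
-0.16 207 [-0.033 -0.16  -0.045] [ 0.037 -0.14   0.018]
-0.14 111 [-0.02  -0.14  -0.047] [ 0.02  -0.12   0.006]
-0.12 425 [-0.034 -0.12  -0.1  ] [ 0.036 -0.1    0.093]
-0.1 249 [-0.036 -0.1   -0.097] [ 0.035 -0.08   0.096]
-0.08 191 [-0.034 -0.08  -0.092] [ 0.035 -0.062  0.084]
-0.06 47 [-0.011 -0.059 -0.065] [ 0.011 -0.04   0.057]
-0.04 75 [-0.011 -0.04  -0.066] [ 0.01  -0.02   0.057]
-0.02 76 [-0.011 -0.02  -0.063] [ 0.01  -0.     0.056]
0.0 1 [-0.005  0.001  0.043] [-0.005  0.001  0.043]
```

```bash
ls pics
```

```text
g.png
s1.png
side0.png
t1.png
top0.png
top1.png
```

```bash
cat >> h.py <<'E'
from scipy.spatial.transform import Rotation as Ro
yaw=np.radians(73.5)
xr=np.array([np.cos(yaw),np.sin(yaw),0]);yr=np.array([-np.sin(yaw),np.cos(yaw),0]);zr=np.array([0,0,1.])
RR=np.c_[xr,yr,zr]
bot=np.array([.5545,.0775,0]);toe=bot-.031*xr
def pose(tilt,beta,flip=1,h=.192,lag=0,back=0,off=0,drop=0):
    """tool pose clamping axis point h at bottle tilt (deg)"""
    t=np.radians(tilt);R=Ro.from_euler('y',-t).as_matrix()
    g=toe+RR@(R@np.array([.031+off,0,h]))+[0,0,-drop]
    Rt=Ro.from_euler('y',-(t-np.radians(lag))).as_matrix()
    b=np.radians(beta)
    a=RR@(Rt@np.array([0,-np.cos(b),-np.sin(b)]));j=flip*(RR@(Rt@np.array([1.,0,0])))
    O=np.c_[np.cross(a,j),a,j]
    return g+a*(.019-back),O
E
python3 - <<'E'
from h import *
print(pose(0,60),pose(70,60)[0],pose(70,60)[1][:,1])
for fl in (1,-1):
  for b in (90,75,60,45,30):
    for t in (0,25,50,71):
        q=env.inverse_kinematics(*pose(t,b,fl))
        print(fl,b,t,None if q is None else np.round(q,2))
E
```

```text
(array([0.56360879, 0.07480185, 0.17554552]), array([[ 0.83036225,  0.47940987,  0.28401534],
       [-0.2459645 , -0.14200767,  0.95881973],
       [ 0.5       , -0.8660254 ,  0.        ]])) [ 0.51096478 -0.10292133  0.08917057] [ 0.7105409   0.6382776  -0.29619813]
1 90 0 [-0.07  0.45  1.38 -0.    1.31 -1.36]
1 90 25 [-0.42  0.41  1.55  0.45  1.28 -1.86]
1 90 50 [-0.72  0.56  1.64  0.78  1.45 -2.31]
1 90 71 [-0.86  0.8   1.65  0.92  1.65 -2.57]
1 75 0 [-0.05  0.37  1.54 -0.07  0.98 -1.3 ]
1 75 25 [-0.43  0.32  1.71  0.57  0.96 -1.95]
1 75 50 [-0.76  0.49  1.81  0.97  1.22 -2.46]
1 75 71 [-0.92  0.77  1.82  1.11  1.48 -2.71]
1 60 0 [-0.02  0.33  1.7  -0.23  0.62 -1.14]
1 60 25 [-0.43  0.27  1.88  0.81  0.64 -2.17]
1 60 50 [-0.78  0.46  1.99  1.26  1.04 -2.71]
1 60 71 None
1 45 0 [ 0.02  0.32  1.85 -0.82  0.29 -0.56]
1 45 25 [-0.4   0.27  2.04  1.51  0.39 -2.83]
1 45 50 None
1 45 71 None
1 30 0 [0.05 0.37 1.99 4.02 0.38 0.9 ]
1 30 25 [-0.35  0.34  2.17  2.58  0.52  2.42]
1 30 50 [-0.72  0.55  2.29  2.18  1.06  2.77]
1 30 71 [-0.92  0.87  2.3   2.02  1.42  2.83]
-1 90 0 [-0.07  0.45  
[... 212 characters left out ...]
1 75 25 [-0.43  0.32  1.71  0.57  0.96  1.19]
-1 75 50 [-0.76  0.49  1.81  0.97  1.22  0.68]
-1 75 71 [-0.92  0.77  1.82  1.11  1.48  0.43]
-1 60 0 [-0.02  0.33  1.7  -0.23  0.62  2.  ]
-1 60 25 [-0.43  0.27  1.88  0.81  0.64  0.97]
-1 60 50 [-0.78  0.46  1.99  1.26  1.04  0.43]
-1 60 71 [-0.95  0.76  1.99  1.35  1.35  0.23]
-1 45 0 [ 0.02  0.32  1.85 -0.82  0.29  2.59]
-1 45 25 [-0.4   0.27  2.04  1.51  0.39  0.31]
-1 45 50 [-0.78  0.47  2.15  1.69  0.95  0.05]
-1 45 71 [-0.96  0.79  2.16  1.66  1.32 -0.03]
-1 30 0 [ 0.05  0.37  1.99  4.02  0.38 -2.25]
-1 30 25 [-0.35  0.34  2.17  2.58  0.52 -0.72]
-1 30 50 [-0.72  0.55  2.29  2.18  1.06 -0.37]
-1 30 71 [-0.92  0.87  2.3   2.02  1.42 -0.31]
```

View pics/g.png

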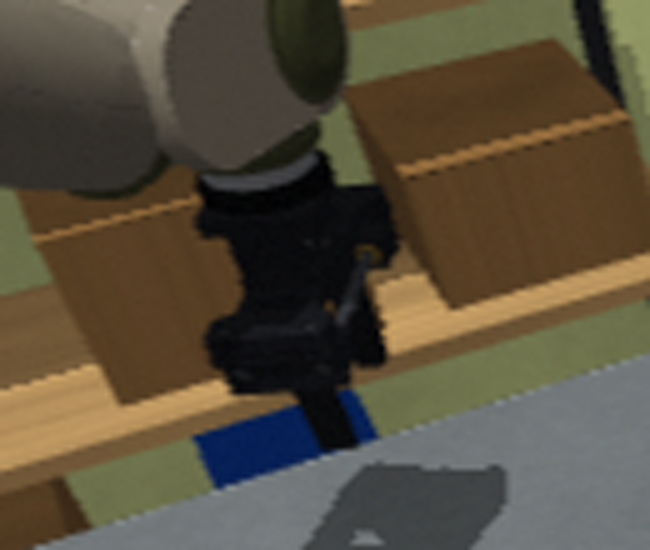

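View pics/top1.png

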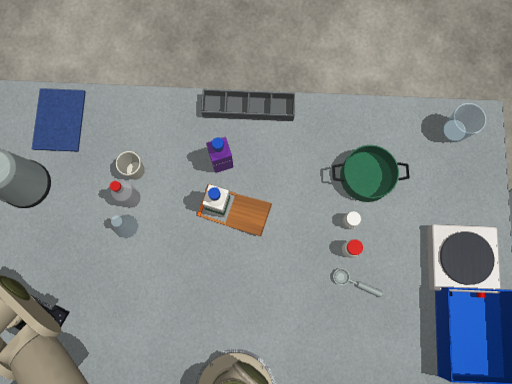

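```bash
python3 - <<'E'
from h import *
p=env.get_position();env.move_l([p[0],p[1],.38],speed=.25)
P,O=pose(0,60,-1,back=.2);print(P)
env.movep(P,O);print(env.get_time(),env.get_qpos().round(2))
P,O=pose(0,60,-1,back=.07)
env.move_l(P,speed=.15)
grab('side','s2.png');grab('top','t2.png')
print(env.get_time(),env.get_position(),P,env.get_qpos().round(2))
a=cv2.imread('pics/s2.png');b=cv2.imread('pics/t2.png')
cv2.imwrite('pics/st2.png',np.hstack([cv2.resize(a[100:260,150:310],(400,400)),cv2.resize(b[120:280,140:300],(400,400))]))
E
```

```text
[0.46772681 0.10320339 0.3487506 ]
3.9 [ 0.06  0.01  1.56 -0.19  1.08  1.97]
5.0167 [0.53004487 0.0849595  0.23712454] [0.5300501  0.08474239 0.2361673 ] [ 0.01  0.2   1.67 -0.21  0.77  1.98]
```

View pics/st2.png

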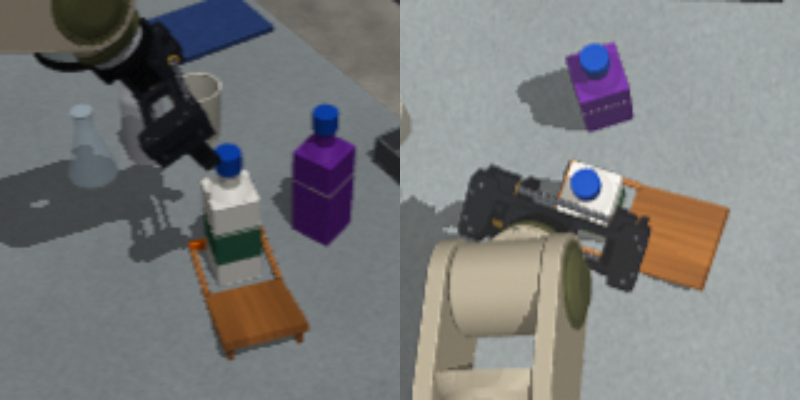

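The gripper is aligned on the white bottle: the cap is midway between the open fingers (left panel about (228,160), right panel about (585,183)). I'll go in and close lightly.

```bash
python3 - <<'E'
from h import *
P,O=pose(0,60,-1)
f0=env.get_wrist_force()
print(env.move_l(P,speed=.1,max_force=6))
print(env.get_position()-P)
env.close(grip_force=3)
print(env.get_time(),env.get_width(),env.get_wrist_force()-f0)
grab('side','s3.png');grab('top','t3.png')
a=cv2.imread('pics/s3.png');b=cv2.imread('pics/t3.png')
cv2.imwrite('pics/st3.png',np.hstack([cv2.resize(a[100:260,150:310],(400,400)),cv2.resize(b[120:280,140:300],(400,400))]))
E
```

```text
False
[6.73532570e-05 7.94624434e-05 5.15142947e-04]
6.725 0.033526941219258345 [0.84903221 0.69692728 0.54641056]
```

View pics/st3.png

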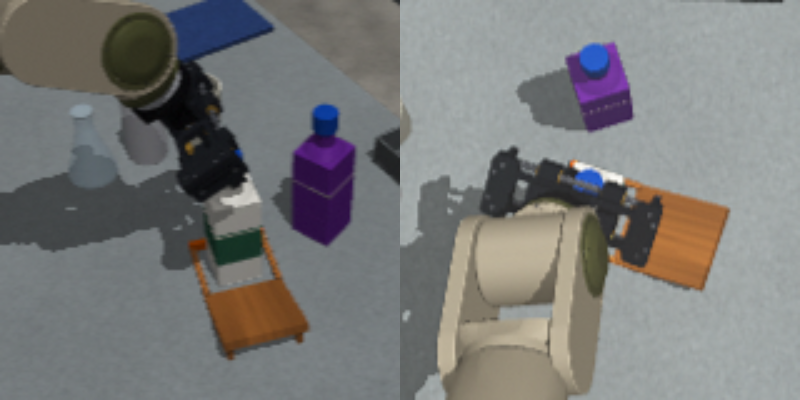

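The cap is held: the width reads 33.5 mm against 34 mm expected, and the bottle is still upright. Now I'll start tilting, watching forces.

```bash
cat >> h.py <<'E'
def lagf(t): return 8*np.clip((t-30)/40,0,1)
def tilt_to(seq,beta=60,speed=.05,drop=0.001,mf=8,f0=None):
    for t in seq:
        P,O=pose(t,beta,-1,lag=lagf(t),drop=drop)
        st=env.move_l(P,ori=O,speed=speed,max_force=mf)
        F=env.get_wrist_force()
        print(t,st,round(env.get_time(),2),'w',round(env.get_width()*1e3,1),'F',F.round(2),'err',((env.get_position()-P)*1e3).round(1),'q',env.get_qpos().round(2))
        if st: break
E
python3 - <<'E'
from h import *
print(env.get_wrist_force())
tilt_to([4,8,12,16])
grab('side','s4.png');grab('top','t4.png')
a=cv2.imread('pics/s4.png');b=cv2.imread('pics/t4.png')
cv2.imwrite('pics/st4.png',np.hstack([cv2.resize(a[100:260,150:310],(400,400)),cv2.resize(b[120:280,140:300],(400,400))]))
E
```

```text
[-0.04680043  0.17096057 -0.12592722]
4 False 7.22 w 33.7 F [-0.26 -0.66  2.88] err [ 0.3 -0.3  0.5] q [-0.08  0.3   1.73 -0.08  0.58  1.86]
8 False 7.62 w 33.8 F [ 0.01 -0.16  2.9 ] err [0.1 0.  0.1] q [-0.14  0.29  1.76  0.09  0.55  1.7 ]
12 False 8.03 w 33.7 F [1.12 0.78 1.32] err [-0.1  0.2 -0.2] q [-0.21  0.28  1.79  0.27  0.55  1.52]
16 False 8.43 w 34.2 F [ 0.63 -0.2  -0.93] err [-0.2  0.3 -0.4] q [-0.27  0.27  1.82  0.45  0.56  1.33]
```

View pics/st4.png

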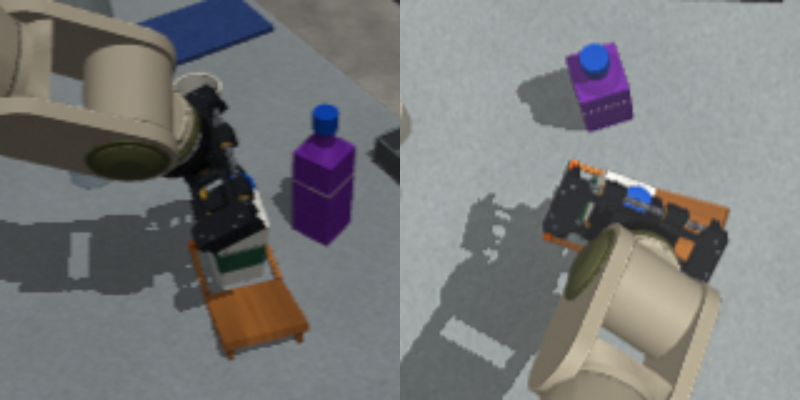

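The bottle is tilting cleanly about its foot and the forces are small. The z force went slightly negative, so I'll lower the path by about 1.5 mm to be sure the bottle isn't lifted.

```bash
python3 - <<'E'
from h import *
tilt_to([20,24,28,32,36,40,44],drop=.0025)
grab('side','s5.png');grab('top','t5.png')
a=cv2.imread('pics/s5.png');b=cv2.imread('pics/t5.png')
cv2.imwrite('pics/st5.png',np.hstack([cv2.resize(a[100:260,150:310],(400,400)),cv2.resize(b[120:280,140:300],(400,400))]))
E
```

```text
20 False 8.93 w 34.1 F [0.32 0.36 3.7 ] err [ 0.3 -0.1  0.4] q [-0.34  0.27  1.85  0.63  0.58  1.15]
24 False 9.33 w 33.5 F [-0.37 -0.91  2.36] err [ 0.   0.2 -0. ] q [-0.41  0.28  1.88  0.78  0.62  1.  ]
28 False 9.73 w 34.1 F [-0.21 -0.37  0.66] err [-0.1  0.3 -0.2] q [-0.48  0.29  1.9   0.91  0.67  0.86]
32 False 10.13 w 33.9 F [ 0.21  0.07 -1.29] err [-0.2  0.4 -0.3] q [-0.54  0.3   1.92  1.    0.73  0.76]
36 False 10.53 w 34.0 F [ 0.32  1.19 -1.05] err [-0.1  0.3 -0.1] q [-0.59  0.33  1.94  1.07  0.78  0.67]
40 False 10.93 w 33.9 F [ 0.31  1.27 -1.24] err [0.  0.1 0.1] q [-0.65  0.35  1.95  1.13  0.84  0.59]
44 False 11.33 w 34.4 F [ 0.63  0.78 -0.11] err [0. 0. 0.] q [-0.69  0.38  1.97  1.18  0.9   0.53]
```

View pics/st5.png

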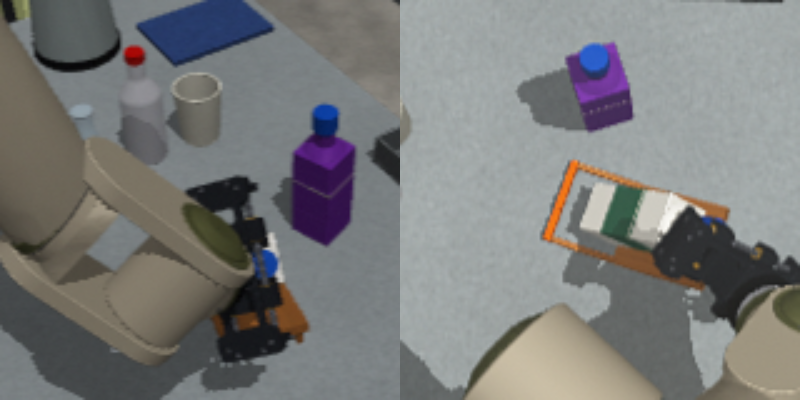

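View pics/s5.png

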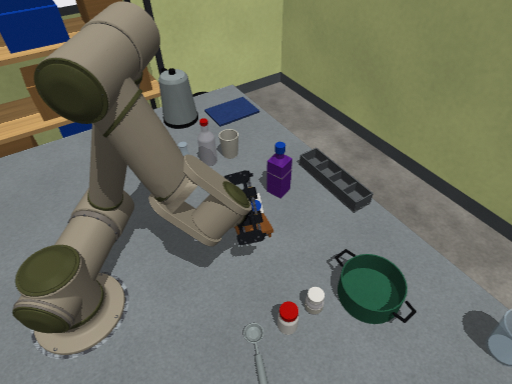

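```bash
cat >> h.py <<'E'
def fit(f,lo=-.06,hi=.12):
    W=cloud(f);h=cv2.cvtColor(f['image'],cv2.COLOR_RGB2HSV)
    L=(W-toe)@RR   # toe frame
    m=(abs(L[...,1])<.035)&(L[...,0]>-.26)&(L[...,0]<.09)&(L[...,2]>.012)&(((h[...,1]<50)&(h[...,2]>120))|((h[...,0]>60)&(h[...,0]<100)&(h[...,1]>60)))
    return L[m],L,h
E
python3 - <<'E'
from h import *
f=grab('top');Q,L,h=fit(f)
Q=Q[Q[:,2]>.03]
t=np.radians(44);R=Ro.from_euler('y',-t).as_matrix()
B=(Q@R)+[-0.0,0,0]   # toe-edge bottle coordinates: x from face, z along
print(len(B))
print(np.percentile(B,[1,5,25,50,75,95,99],axis=0).round(4))
top=B[(B[:,0]>.05)&(B[:,2]<.14)];print('upper face x should be .062:',np.median(top[:,0]),'slope deg',np.degrees(np.polyfit(top[:,2],top[:,0],1)[0]),'min z',top[:,2].min(),'y',np.percentile(top[:,1],[2,98]))
E
```

```text
748
[[ 0.0083 -0.0309  0.0026]
 [ 0.0408 -0.0288  0.0104]
 [ 0.0588 -0.0167  0.0471]
 [ 0.061  -0.0009  0.0857]
 [ 0.0626  0.0155  0.1286]
 [ 0.0649  0.0288  0.1492]
 [ 0.113   0.0297  0.2455]]
upper face x should be .062: 0.06161730823720396 slope deg -0.8994010688138246 min z -0.004766813131737144 y [-0.03024649  0.02899632]
```

The depth fit at 44° agrees with the plan: upper face at 61.6 mm (62 expected), angle within 1°, and the foot end at about 0. Continuing to the rest.

```bash
python3 - <<'E'
from h import *
tilt_to([48,52,56,60,63],drop=.0025,speed=.045)
tilt_to([65,66,67,68,69],drop=.0025,speed=.02,mf=5)
f=grab('top','t6.png');grab('side','s6.png');Q,L,h=fit(f)
t=np.radians(69);R=Ro.from_euler('y',-t).as_matrix();B=Q@R
top=B[(B[:,0]>.05)&(B[:,0]<.07)&(B[:,2]<.11)];print(len(top),np.median(top[:,0]),'slope',np.degrees(np.polyfit(top[:,2],top[:,0],1)[0]),'minz',np.percentile(top[:,2],[1,3]))
a=cv2.imread('pics/s6.png');b=cv2.imread('pics/t6.png')
cv2.imwrite('pics/st6.png',np.hstack([cv2.resize(a[130:290,150:310],(400,400)),cv2.resize(b[120:280,170:330],(400,400))]))
E
```

```text
48 False 11.92 w 34.9 F [ 0.08 -0.01 -0.51] err [-0.  -0.1 -0.1] q [-0.74  0.42  1.98  1.22  0.95  0.47]
52 False 12.35 w 34.6 F [-0.68 -0.1  -0.36] err [-0.  -0.1 -0.1] q [-0.78  0.46  1.99  1.25  1.    0.41]
56 False 12.78 w 35.0 F [ 0.34 -0.26 -0.47] err [-0.  -0.1 -0.1] q [-0.82  0.51  1.99  1.27  1.06  0.37]
60 False 13.22 w 34.8 F [-0.32  0.26 -0.32] err [-0.  -0.1 -0.1] q [-0.86  0.55  2.    1.29  1.11  0.32]
63 False 13.57 w 35.2 F [ 0.3   0.   -0.74] err [-0.  -0.1 -0.2] q [-0.88  0.59  2.    1.3   1.14  0.29]
65 False 14.04 w 35.3 F [0.78 0.39 0.52] err [-0.  -0.  -0.1] q [-0.89  0.62  2.    1.31  1.17  0.27]
66 False 14.35 w 35.4 F [ 0.51  0.02 -0.85] err [-0.  -0.1 -0.2] q [-0.9   0.63  2.    1.31  1.18  0.27]
67 False 14.66 w 35.7 F [ 0.69  0.27 -0.58] err [-0.  -0.1 -0.2] q [-0.91  0.64  2.    1.32  1.19  0.26]
68 False 14.97 w 35.9 F [ 0.16 -0.37 -0.5 ] err [-0.  -0.1 -0.2] q [-0.91  0.66  2.    1.32  1.2   0.25]
69 False 15.28 w 35.6 F [-0.57  1.04  0.5 ] err [-0.  -0.1 -0.2] q [-0.92  0.67  2.    1.32  1.21  0.24]
648 0.06093680867841955 slope -0.6468606414196739 minz [0.00146048 0.00439063]
```

View pics/st6.png

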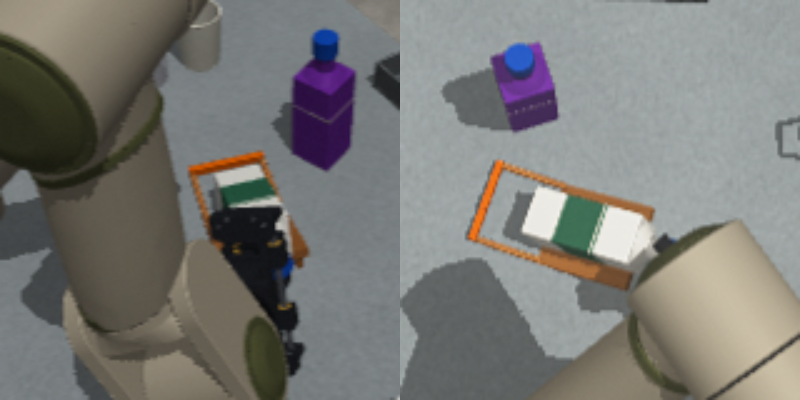

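The bottle is at about 69° and nearly on the slope. I'll lower it in small steps until contact shows.

```bash
python3 - <<'E'
from h import *
def Fm():
    return np.mean([ (env.wait(.03),env.get_wrist_force())[1] for _ in range(6)],0)
F0=Fm();print(F0)
for t in np.arange(69.5,73.6,.5):
    P,O=pose(t,60,-1,lag=lagf(t)+max(0,t-70),drop=.0025)
    st=env.move_l(P,ori=O,speed=.02,max_force=6)
    F=Fm();print(t,st,round(env.get_width()*1e3,1),F.round(2),round(env.get_time(),2),(env.get_position()-P).round(4))
    if st or np.linalg.norm(F-F0)>2.5: break
f=grab('top');Q,L,h=fit(f)
R=Ro.from_euler('y',-np.radians(70)).as_matrix();B=Q@R
top=B[(B[:,0]>.05)&(B[:,0]<.07)&(B[:,2]<.11)];print(len(top),np.median(top[:,0]),'slope',np.degrees(np.polyfit(top[:,2],top[:,0],1)[0]))
E
```

```text
[-0.03939115  0.31078572 -0.74514901]
69.5 False 35.7 [-0.23  0.39  0.09] 16.02 [ 0. -0.  0.]
70.0 False 35.7 [-1.05  0.45  5.06] 16.48 [0.0001 0.0001 0.0004]
661 0.061715193668210155 slope -0.714931028842754
```

Contact at 70.0°: upward force rose to 5 N, and the bottle is on the slope. Release and withdraw.

```bash
python3 - <<'E'
from h import *
env.open_gripper();print(env.get_width(),env.get_wrist_force().round(2),env.get_time())
p=env.get_position();O=env.get_eef_rot();a=O[:,1];print(a.round(2))
ok=False
for d in (.12,.1,.09):
    try: print(d,env.move_l(p-a*d,speed=.08,max_force=5));ok=True;break
    except env.PlanningError as e: print(d,e)
p=env.get_position();print(p,env.get_qpos().round(2),env.get_time(),env.get_wrist_force().round(2))
f=grab('top','t7.png');grab('side','s7.png')
E
```

```text
0.08813562700614161 [-0.31 -0.42 -0.12] 17.4083
[ 0.7   0.59 -0.41]
0.12 False
[ 0.42721454 -0.1744107   0.1332656 ] [-1.2   0.56  2.    1.07  1.39  0.3 ] 19.0583 [-0.08 -0.22  0.12]
```

View pics/t7.png

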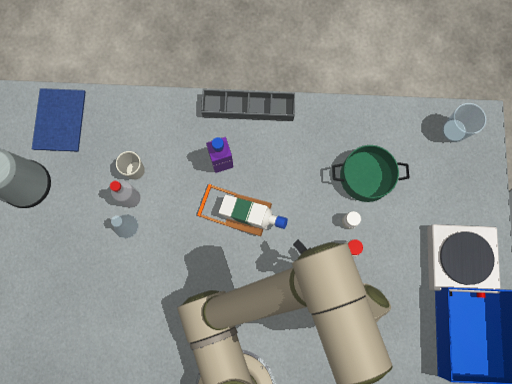

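View pics/s7.png

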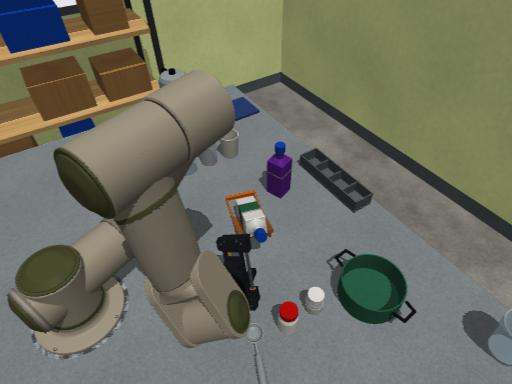

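The bottle lies along the slope with its cap at top-picture pixel (281,222), and the gripper is clear of it. I'll raise the arm and verify.

```bash
python3 - <<'E'
from h import *
p=env.get_position()
env.move_l(p+[0,0,.12],speed=.15)
env.wait(.5)
f=grab('top','t8.png');W=cloud(f);h=cv2.cvtColor(f['image'],4 if 0 else cv2.COLOR_RGB2HSV)
Q,L,_=fit(f);R=Ro.from_euler('y',-np.radians(70)).as_matrix();B=Q@R
top=B[(B[:,0]>.05)&(B[:,0]<.07)&(B[:,2]<.14)];print('face',len(top),np.median(top[:,0]),np.degrees(np.polyfit(top[:,2],top[:,0],1)[0]),'z',np.percentile(top[:,2],[1,99]),'y',np.percentile(top[:,1],[2,98]))
s=grab('side','s8.png')
for n,fr in (('top',f),('side',s)):
  W=cloud(fr)
  for t in ('bottle_cap','red_bottle','salt_jar','powder_jar','flask','cup','pan'):
    for d in spot_in(n,t)[:1]:
        r,c=map(int,d['point']);print(n,t,r,c,round(d['conf'],2),W[r,c].round(3))
o=toe-.005*xr
hh=cv2.cvtColor(f['image'],cv2.COLOR_RGB2HSV);W=cloud(f)
LL=(W-o)@RR
m=(hh[...,0]>105)&(hh[...,0]<130)&(hh[...,1]>150)&(abs(LL[...,1])<.05)&(LL[...,0]<-.1)&(LL[...,0]>-.25)
print('cap rest frame',np.nanmean(LL[m],0).round(3),LL[m].min(0).round(3),LL[m].max(0).round(3),env.get_time())
d=cv2.absdiff(cv2.imread('pics/side0.png'),cv2.imread('pics/s8.png')).max(2)
cv2.imwrite('pics/d8.png',d)
cv2.imwrite('pics/d8t.png',np.hstack([cv2.absdiff(cv2.imread('pics/top0.png'),cv2.imread('pics/t8.png')),cv2.imread('pics/t8.png')])[:, :][::1,::1] if 0 else cv2.absdiff(cv2.imread('pics/top0.png'),cv2.imread('pics/t8.png')))
E
```

```text
face 858 0.060795684943289845 -0.5186130173964821 z [0.00154523 0.13910091] y [-0.03002689  0.02886968]
top bottle_cap 211 251 0.87 [ 0.528 -0.026  0.086]
top red_bottle 193 122 0.94 [0.556 0.35  0.141]
top salt_jar 248 353 0.52 [ 0.43  -0.331  0.087]
top powder_jar 220 351 0.76 [ 0.517 -0.33   0.064]
top flask 223 127 0.86 [0.478 0.346 0.071]
top cup 165 128 0.63 [0.674 0.377 0.007]
top pan 172 369 0.92 [ 0.686 -0.401 -0.001]
side bottle_cap 221 252 0.76 [ 0.504 -0.065  0.097]
side red_bottle 146 205 0.59 [0.553 0.337 0.094]
side salt_jar 317 286 0.78 [ 0.419 -0.351  0.086]
side powder_jar 301 315 0.79 [ 0.508 -0.352  0.071]
side flask 162 186 0.61 [0.472 0.342 0.052]
side cup 144 225 0.82 [0.631 0.33  0.074]
side pan 287 372 0.8 [ 0.695 -0.385  0.004]
cap rest frame [-0.165  0.001  0.104] [-0.182 -0.014  0.086] [-0.15   0.015  0.116] 21.4083
```

View pics/d8t.png

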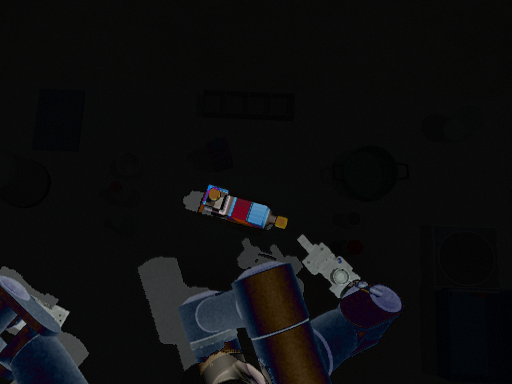

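View pics/s8.png

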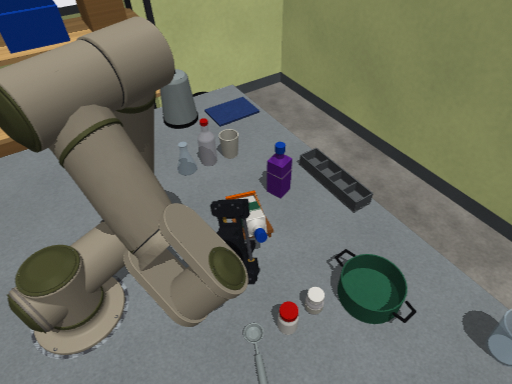

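The difference image shows that only the bottle and the robot (with its shadows) changed. Handing in.

```bash
python3 - <<'E'
from h import *
print(env.get_wrist_force().round(2),env.get_time());print(env.hand_in())
E
```

```text
[-0.21  0.47 -0.18] 21.4083
the job is handed in; nothing more can be done
None
```

The white bottle now lies on its side along the sloped rest, foot on the table and cap pointing up the slope. I handed the job in at 21.4 s, and it reports no verdict.

**How it was done:** I held the cap lightly (3 N) with one finger on the side it falls towards and one behind. I tilted the bottle about its lower edge in small steps until it touched the rest at 70.0°, where the force on the tool rose by about 6 N. Then I opened the gripper and withdrew.

**Last checks:**
- **Bottle pose:** the depth images put the bottle within about 1° of 70°. Its foot end is within about 2 mm of the pivot edge and it is centred on the rest to about 1 mm. The visible part of the cap reaches x = -182 mm in the rest's frame; the centre of its top should be at about -176 mm.
- **Other things:** comparing the top pictures from before and after, only the bottle, the robot and shadows changed. The detected positions of the other items matched to within the noise.
- **Forces:** the wrist force was near zero at the end, with the robot clear of everything.

**Disagreements:**
- **Lift not ruled out:** the vertical force dipped to about -1 N a few times during the tilt, a slight upward pull. I lowered the path by 1.5 mm early on, but it dipped again between 32° and 40°. The depth check at 44° showed the foot still down to within about 5 mm, so a small momentary lift can't be fully excluded.
- **Cap detection:** after the bottle was down, the network's "bottle_cap" spots landed on the bottle's body. I located the cap by its colour and depth instead.

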